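Press a stuck reducing sleeve out of a centrifuge tube insert

ROBOT

A 7-joint arm with a two-finger parallel gripper is mounted at the origin on the work surface. World frame = base frame: x ahead of the robot, y to its left, z up, the work surface at z = 0. Lengths are in m, angles in rad, forces in N, time in s.
With the tool pointing down it reaches from about 0.4 to 0.85 m from the base axis. Payload 4.4 kg.
Tool frame: the origin (TCP) lies midway between the tips of the shut fingers; the grasp point (between the pads) lies robot.grip_depth behind it (robot.grip_depth is the distance from the TCP to the grasp point, in m); z points along the fingers, y is the direction in which the jaws open and shut (so a half turn about z gives the same grasp; the last joint's range is limited). The gripper opens to 94 mm and grips with 3 to 60 N. Pads are 16 mm wide; open, the fingers measure 119 mm over their backs; the gripper's body (75 mm by 177 mm) begins 78 mm behind the grasp point.
Start: joints at [1.24, 0.628, 0.038, 1.517, -0.027, 0.996, -0.02], TCP at [0.17, -0.627, 0.205] pointing down, gripper open.
Joint ranges: [-3.06, 3.06], [-0.37, 2.12], [-1.25, 1.32], [0.18, 2.47], [-1.1, 4.24], [0.23, 1.98], [-2.94, 2.94]. Speed limits (rad/s): [2.57, 2.57, 3.14, 3.14, 3.14, 3.14, 3.14].

INTERFACE

Orientations are given as a unit quaternion [x, y, z, w].
In Python, from plant import robot, get_image, camera_info, nets gives the robot as it stands.
- The arm moves only by the tool play_rows, never from a script. Its arguments are lists of equal length, an entry for each row: "travel": the shift along the tool's x, y, z in mm, a list of three; "angular": the turn, a rotation vector about the tool's x, y, z in rad, a list of three; "gripper": the gripper's target within -1 to 1 (shut at 1, half-way at 0, fully open at -1). A call has 1 to 10 rows; each row is the pose to reach, as a shift and turn from the pose commanded when the call began, along the tool's axes at that moment; what a row does not reach only later rows make up. A row lasts 1/12 s, in which the tool goes at most 41.7 mm and 7.16 degrees, less where a joint would pass 70% of its speed; a pose out of reach is approached as far as the arm can. A call with a gripper value outside its range is refused whole. The fingers move at their own pace and stop on an object; "squeeze" is the grip in N (left out, the last holds). Time passes only in rows, so rows that repeat a pose let the fingers close. It gives the time, the measured TCP pose, the force and the opening at its end, in the units of the state.
- robot.sense(): the state, without advancing time (a new reading comes with each control period).
- get_image(name): name is "scene" or "top"; returns the picture (384x512x3 uint8, red, green, blue); there is no depth.
- camera_info(name): a dict with "fov_y" (degrees; the focal length in pixels is half the picture's height over the tangent of half this angle, whatever the lens; pixels are square), "cx", "cy" (the principal point, pixels), "rvec" (rotation vector, rad) and "tvec" (3), from world to camera coordinates, as OpenCV has them. Camera axes: x right, y down, z forward; pixel columns grow to the right and rows downward; lengths in m; the calibration is good to about 2 mm. A picture is of the moment at which its call begins. camera_info takes no time and is no camera call.
- robot.sign_off(): hands the job in, once; it reports no verdict.
Trained networks look in the newest picture that a camera, given by its name, has taken for a name from the list of things; names that differ only in an ending like _2 or _b are one class to them, and where a whole thing is asked for, a point or a joint stands for the part that bears it (a point fixed in the world has none). Each returns a list of dicts, best first, with "confidence" (0 to 1); they miss things now and then, are a little off and sometimes report something else, mostly with a low value. They report only what shows in the picture. A call takes as long as a camera call.
- nets.spot_in(camera, label): "point" ([column, row] as shares, 0 to 1, of the picture: columns of its width, rows of its height, amid what is visible of it).
- nets.outline_of(camera, label): "mask" (384x512 bool, what is visible of it) and "point" ([column, row] as shares, 0 to 1, of the picture: columns of its width, rows of its height, amid what is visible of it).
The state is a dict: "time": time; "joints": joint angles; "joint_vel": joint speeds; "joint_efforts": joint torques, N m; "position": TCP position; "eef_rot": TCP orientation; "contact_force": force on the tool from outside, world axes, zero at the start; "wrist_torque": the same for the moment, N m; "width": opening from 0.0 (shut) to 1.0 (fully open).
Only numpy, scipy, OpenCV 4.12 (cv2) and the standard library are available. Lean on these libraries where they do the work, as an engineer would, in place of code of your own. Each camera call takes 0.05 s, during which the arm holds its last target. There are 200 camera calls.

TASK

The blue reducing sleeve is stuck in its bore of the centrifuge tube insert on the knock-out stand. With the blue-handled drift from the tool block, find the sleeve's hole and press the sleeve down, gently and steadily, letting its bead creep past the rubber in the bore instead of forcing or striking it, until it drops out into the tray underneath. Then set the drift, without dropping it, back upright in its empty socket in the tool block; leave the white sleeves and everything else on the bench as they are, and do not knock the insert.

Things in the scene. Friction and masses are not known exactly. Their poses are not given: they have to be found in the camera images.
- stand: knock-out stand, fixed to the bench: a 120 x 120 mm aluminium plate, 60 mm high on four 10 mm round legs, open below the bores, that carries a grey square tube insert. Origin at bench level under the centre of the insert; z up, x and y along the insert's sides
- insert_top (a point): centre of the flat top face of the grey tube insert (92 x 92 x 60 mm), 120 mm above the bench; its underside is 60 mm above the bench. Axes as the stand's. Four upright through bores, 32 mm diameter, centres at x = +-23 mm, y = +-23 mm from here; three hold a sleeve, one is empty. Inside each bore, at a depth that differs, three rubber pads grip the sleeve
- tray_floor (a point): centre of the inner floor, 2.5 mm above the bench, of the white catch tray fixed under the insert between the stand's legs: 92 x 92 mm inside, walls 16 mm high
- blue_sleeve_center (a point): centre (half-way up) of the blue sleeve: a tube 27 mm outside, 17.5 mm inside, 40 mm long, in a bore, top face 20 mm above this point, 2 mm below the insert's top. After 10 to 24 mm of easy travel a raised bead round it meets the bore's rubber pads, which give slowly, over 3 to 7 s of a steady 12 to 18 N; then it drops out. Over 25 N on sleeve or insert cracks them
- blue_drift_grip (a point): centre of the blue square handle (24 x 24 mm, 50 mm tall) of the blue drift, a stepped push-out tool 140 mm long, about 280 g, standing nose down in one of the sockets with some play, so it may lean a little. x and y are normal to the handle's flats, z points up along the drift. Below the handle: a 16 mm round shank, 66 mm long, then disc and nose
- blue_drift_shoulder (a point): point on the blue drift's axis at the lower face (shoulder) of its brass disc, 103 mm below the handle's centre. The disc, 25 mm diameter and 12 mm thick, fits the 32 mm bore and bears on the sleeve's top face. Below it the round pilot nose, 14.5 mm diameter and 12 mm long, enters the sleeve's 17.5 mm hole; its end is 115 mm below the handle's centre
- white_sleeve_center (a point): centre of a white sleeve of the same size, seated at the same depth in another bore: stays
- white_sleeve2_center (a point): centre of the second white sleeve, as the first, in a third bore: stays
- block: black tool block, fixed to the bench, 60 x 205 x 50 mm, long side along its y axis; origin under its centre, at bench level. Three blind upright sockets of 28 mm diameter, 40 mm deep (floor 10 mm above the bench), at y = -76, 0 and +76 mm, x = 0; each holds a drift at the start
- red_drift_grip (a point): centre of the red handle of another drift (same length and handle, smaller disc, not for this sleeve), in another socket: stays
- yellow_drift_grip (a point): centre of the yellow handle of a third drift (same length and handle, thicker nose, not for this sleeve), in another socket: stays
- flask: conical flask, 82 mm foot, 135 mm tall; origin under its foot: bystander
- cap_dish: small amber round dish, 64 mm diameter, 22 mm tall; origin under it: bystander
- tube_rack: yellow tube rack, 88 x 180 x 28 mm with small white tubes up to 40 mm; origin under it: bystander
- tip_box: blue pipette tip box, 85 x 125 x 56 mm; origin under it: bystander
- wash_bottle: white bottle, 60 mm diameter, 140 mm tall, red cap; origin under it: bystander

How it is judged:
On the way, in this order (a step that is already met when the one before it is completed fails the run):
1. the blue drift is drawn out of the tool block in the fingers (z of blue_drift_grip in the frame of block above 0.175 m and contact force between the fingers and blue_drift above 0.5 N), for 0.1 s.
2. the blue drift, upright over the blue sleeve, bears on it and has pressed it down by 5 mm (z of blue_sleeve_center in the frame of stand between 0.065 and 0.093 m and horizontal distance between blue_drift_grip and blue_sleeve_center below 0.015 m and contact force between blue_drift and blue_sleeve above 2 N), for 0.1 s.
3. the blue sleeve has dropped out under the insert (z of blue_sleeve_center in the frame of stand below 0.042 m), for 0.1 s.
At the end, for the whole second after the job is handed in: blue sleeve at rest in the tray under the insert (centre under 42 mm above the bench, within 50 mm of the tray's centre); blue drift released, at rest, nose on the floor of its tool-block socket (handle centre 115 to 130 mm above the bench, tilt under 0.15 rad) (z of blue_sleeve_center in the frame of stand below 0.042 m and horizontal distance between blue_sleeve_center and tray_floor below 0.05 m and linear speed of each of blue_sleeve, blue_drift below 0.02 m/s and height (world z) of blue_drift_grip between 0.115 and 0.13 m and angle between blue_drift_grip's own z axis and vertical below 0.15 rad and x of blue_drift_grip in the frame of block between -0.02 and 0.02 m and y of blue_drift_grip in the frame of block between -0.096 and 0.096 m and contact force between the fingers and blue_drift below 0.1 N); the robot touches nothing.
It fails at once if the drift pressed or struck the blue sleeve, the insert or its stand with more than 25 N (contact force between blue_drift and blue_sleeve above 25 N or contact force between blue_drift and stand above 25 N).
It fails at once if the robot itself knocked the insert or stand (more than 10 N) or pushed the blue sleeve other than with the drift (contact force between any of the fingers, the arm and stand above 10 N or contact force between any of the fingers, the arm and blue_sleeve above 1 N).
It fails at once if the blue drift was let go while it was 20 mm or more above its place in a socket (height (world z) of blue_drift_grip above 0.145 m and contact force between the fingers and blue_drift below 0.05 N).
It fails at once if a white sleeve was shifted by more than 5 mm, or another drift by more than 20 mm (distance of any of white_sleeve_center, white_sleeve2_center from where it was at the start of the episode above 0.005 m or distance of any of red_drift_grip, yellow_drift_grip from where it was at the start of the episode above 0.02 m).
It fails at once if a bystander was moved by more than 20 mm (distance of any of flask, cap_dish, tube_rack, tip_box, wash_bottle from where it was at the start of the episode above 0.02 m).
It also fails if it takes over 69 s, if anything falls off the work surface, if the arm or the gripper's body presses on something with over 40 N, if the wrist force passes 120 N, or if a joint passes its speed limit or range.

## Working session

There is one attempt and no reset: what is moved stays moved. The work goes in short steps, Python scripts to look and compute and a tool call to move; the robot and the scene stay as the last step left them, time stands still between calls to the robot, and variables do not carry over. Pictures are saved under pics/ and viewed, about 8 in all and at most 12, crops included, and the job is handed in when it is done.

Besides the shell and the picture viewer there is one more tool, called after ">>>" by a JSON object that holds its "op" and its "data". play_rows: Moves the arm, as the interface text tells. Its arguments: {"type":"object","properties":{"travel":{"type":"array"},"angular":{"type":"array"},"gripper":{"type":"array"},"squeeze":{"type":"number"}},"required":["travel","angular","gripper"]}

```bash
mkdir -p pics; ls; cat > h.py <<'E'
import numpy as np, cv2
from scipy.spatial.transform import Rotation as R
from plant import robot,get_image,camera_info,nets
def cam(n):
    c=camera_info(n); f=192/np.tan(np.radians(c['fov_y'])/2)
    K=np.array([[f,0,c['cx']],[0,f,c['cy']],[0,0,1]]); M=cv2.Rodrigues(np.array(c['rvec'],float))[0]
    return K,M,np.array(c['tvec'],float)
def ray(n,p,z):
    K,M,t=cam(n); o=-M.T@t; d=M.T@np.linalg.inv(K)@[p[0],p[1],1]
    return o+d*(z-o[2])/d[2]
def proj(n,P):
    K,M,t=cam(n); q=K@(M@np.asarray(P,float)+t); return q[:2]/q[2]
def tri(ps):
    A=np.zeros((3,3));b=np.zeros(3)
    for n,p in ps:
        K,M,t=cam(n);o=-M.T@t;d=M.T@np.linalg.inv(K)@[p[0],p[1],1];d/=np.linalg.norm(d)
        Q=np.eye(3)-np.outer(d,d);A+=Q;b+=Q@o
    return np.linalg.solve(A,b)
def save(n,img,s=1,box=None):
    if box: img=img[box[1]:box[3],box[0]:box[2]]
    cv2.imwrite('pics/'+n,cv2.resize(img[:,:,::-1],None,fx=s,fy=s,interpolation=cv2.INTER_CUBIC))
E
python3 - <<'E'
from h import *
np.set_printoptions(precision=3,suppress=True)
a=get_image('scene');b=get_image('top')
save('s0.png',a,1.5);save('t0.png',b,1.5)
for n in('scene','top'):
    print(n,camera_info(n)['fov_y'],-cam(n)[1].T@cam(n)[2])
    for l in['blue_sleeve_center','blue_drift_grip','insert_top','block','red_drift_grip','yellow_drift_grip','white_sleeve_center']:
        for d in nets.spot_in(n,l)[:2]: print(l,np.array(d['point'])*[512,384],round(d['confidence'],2))
s=robot.sense();print({k:s[k] for k in('time','position','eef_rot','contact_force','width')},robot.grip_depth)
E
```

```text
pics
scene 47.212859728698575 [1.331 0.252 1.006]
blue_sleeve_center [330.701 185.395] 0.75
blue_sleeve_center [182.118 142.387] 0.56
blue_drift_grip [362.291 165.581] 0.7
blue_drift_grip [173.517 158.4  ] 0.69
insert_top [170.394 158.093] 0.56
block [177.51  155.789] 0.67
block [360.909 168.307] 0.63
red_drift_grip [334.899 167.386] 0.47
red_drift_grip [301.824 261.888] 0.45
yellow_drift_grip [308.275 160.205] 0.67
white_sleeve_center [177.613 155.789] 0.51
top 56.38263814074784 [0.501 0.021 1.056]
blue_sleeve_center [254.515 151.411] 0.73
blue_sleeve_center [341.197 214.502] 0.52
blue_drift_grip [156.211 245.299] 0.59
insert_top [348.109 201.6  ] 0.9
insert_top [153.088 248.41 ] 0.18
block [192.717 241.882] 0.6
block [318.106 153.715] 0.35
yellow_drift_grip [211.405 231.898] 0.45
white_sleeve_center [343.194 200.218] 0.52
{'time': 0.8, 'position': array([ 0.17 , -0.627,  0.206]), 'eef_rot': array([0.991, 0.132, 0.   , 0.   ]), 'contact_force': array([ 0.822, -0.088,  0.86 ]), 'width': 1.0003624738547345} 0.0188
```

View pics/s0.png

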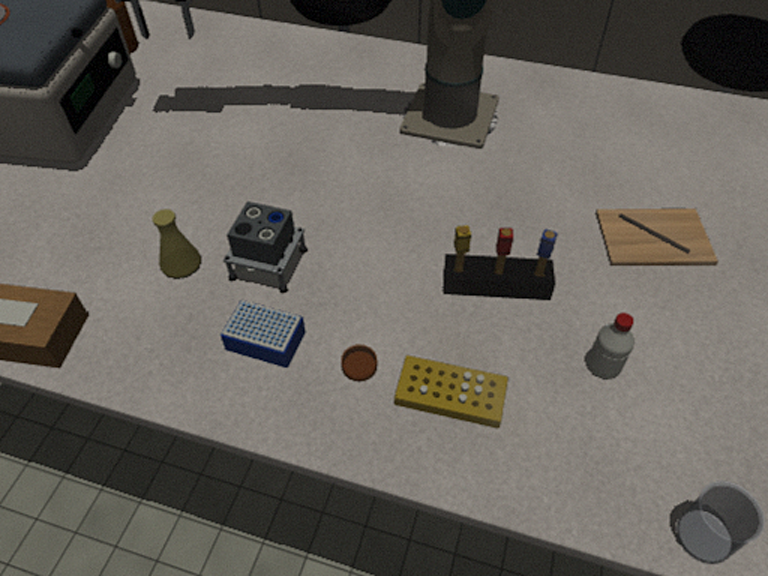

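View pics/t0.png

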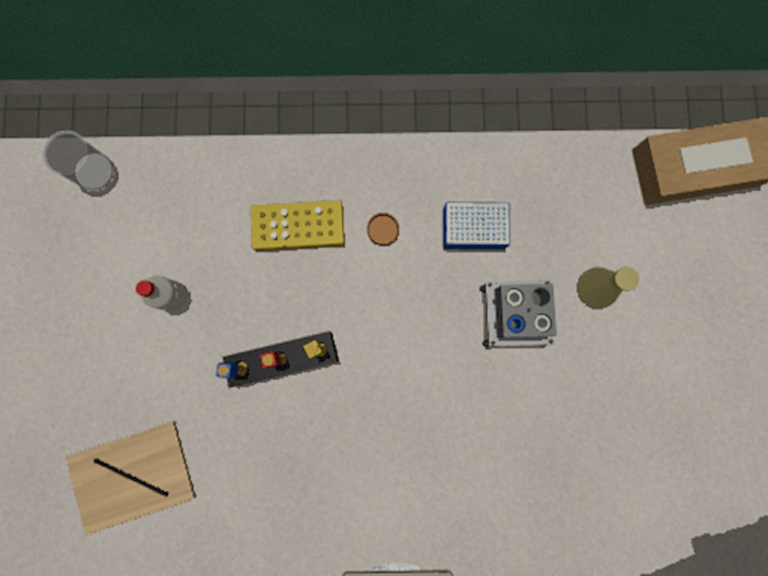

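The overview shows the block with the drifts (scene 1.5x: yellow at 462,240, red at 505,240, blue at 547,243). The insert is at (497–555, 283–340) in the top 1.5x view, with the blue sleeve at (516,324).

```bash
python3 - <<'E'
from h import *
np.set_printoptions(precision=4,suppress=True)
a=get_image('scene');b=get_image('top')
def crop(im,x,y,w,h,s): return cv2.resize(im[y:y+h,x:x+w],None,fx=s,fy=s,interpolation=cv2.INTER_CUBIC)
c=np.vstack([np.hstack([crop(b,140,215,90,48,4.4)[:210,:396],crop(a,290,145,90,48,4.4)[:210,:396]]),
 np.hstack([crop(b,318,182,60,54,6.6)[:356,:396],crop(a,145,130,60,54,6.6)[:356,:396]])])
save('c1.png',c)
for n,im in(('top',b),('scene',a)):
    hsv=cv2.cvtColor(im,cv2.COLOR_RGB2HSV)
    m=((hsv[:,:,0]>105)&(hsv[:,:,0]<130)&(hsv[:,:,1]>120)&(hsv[:,:,2]>40)).astype(np.uint8)
    k,l,st,ce=cv2.connectedComponentsWithStats(m)
    for i in range(1,k):
        if 15<st[i,4]<3000: print(n,st[i],ce[i],ray(n,ce[i],.118))
# block corners at top z=.05, from outline
for n in('top','scene'):
    for l in('block','stand','insert_top'):
        for d in nets.outline_of(n,l)[:1]:
            r=cv2.minAreaRect(np.argwhere(d['mask'])[:,::-1].astype(np.float32)); print(n,l,d['confidence'],d['mask'].sum(),r)
E
```

```text
top [296 136  43  30 177] [310.7458 159.791 ] [ 0.7021 -0.1318  0.118 ]
top [339 210  11  12  83] [343.759  215.1928] [ 0.5532 -0.2136  0.118 ]
top [145 242  14  10  68] [153.6765 245.9559] [0.48   0.2826 0.118 ]
scene [179 141  10   8  51] [183.5098 144.3529] [ 0.5547 -0.2111  0.118 ]
scene [359 162   6   9  18] [361.0556 166.4444] [0.4929 0.2821 0.118 ]
scene [148 212  54  33 424] [176.0094 232.1863] [ 0.8335 -0.1109  0.118 ]
top block 0.9 1099 ((186.59523010253906, 238.60986328125), (21.46632194519043, 74.98674774169922), 77.15229034423828)
top stand 0.64 1647 ((345.0, 208.0), (42.0, 48.0), 90.0)
top insert_top 0.58 1182 ((349.0, 206.0), (36.0, 42.0), 90.0)
scene block 0.79 1813 ((331.7124328613281, 184.3141632080078), (75.29951477050781, 27.93798065185547), 3.814074993133545)
scene stand 0.59 2087 ((176.6079559326172, 163.6170654296875), (52.89220428466797, 54.1585578918457), 13.626995086669922)
scene insert_top 0.82 1249 ((172.91177368164062, 154.3529510498047), (42.201194763183594, 38.56315994262695), 14.03624439239502)
```

View pics/c1.png

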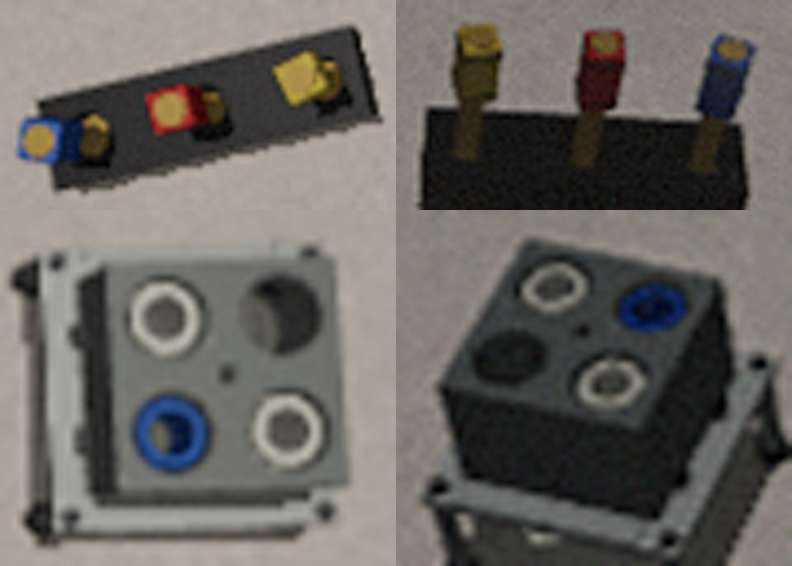

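The crop shows the blue drift's cap at top px (149.1,246.8) and scene px (366.6,155.9). The blue ring is at top (343.9,215.8) and scene (183.8,144.4). The empty bore is diagonal to the blue one.

```bash
cat > m.py <<'E'
from h import *
from scipy.optimize import minimize,least_squares
np.set_printoptions(precision=4,suppress=True)
a=get_image('scene');b=get_image('top')
T=lambda x,y:(x/6.6+318,(y-210)/6.6+182); S=lambda x,y:((x-396)/6.6+145,(y-210)/6.6+130)
TB=lambda x,y:(x/4.4+140,y/4.4+215)
# insert: model bores (blue, white, white2, empty)
t=[T(171,433),T(165,318),T(290,430),T(281,316)]; s=[S(652,307),S(612,384),S(553,287),S(508,357)]
# blue(-x?) layout solved via rays
for n,ps in(('top',t),('scene',s)):
    for p in ps: print(n,np.array(p),ray(n,p,.118)[:2])
def mod(p,off):
    x,y,th=p; c,q=np.cos(th),np.sin(th)
    L=.023*np.array([[-1,1],[1,1],[-1,-1],[1,-1]])
    return [[x+c*u-q*v,y+q*u+c*v,.118] for u,v in L]
def f(p,w):
    m=mod(p,0); r=[]
    if w!='scene': r+=[proj('top',m[i])-t[i] for i in range(3)]
    if w!='top':
        ss=[s[0],s[1],s[2]]; r+=[proj('scene',m[i])-ss[i] for i in range(3)]
    return np.ravel(r)
for w in('top','scene','both'):
    o=least_squares(f,[.57,-.23,0],args=(w,)); print(w,o.x,'blue',mod(o.x,0)[0],'res',o.fun)
for p in[(40,100),(355,28),(380,122),(55,190)]: print('blk',ray('top',TB(*p),.05)[:2])
# drift handle
def mask(im,box):
    h=cv2.cvtColor(im,cv2.COLOR_RGB2HSV); m=np.zeros(im.shape[:2],bool); x,y,X,Y=box
    H=h[y:Y,x:X]; m[y:Y,x:X]=((H[:,:,0]>100)&(H[:,:,0]<135)&(H[:,:,1]>90)&(H[:,:,2]>35))|((H[:,:,0]>8)&(H[:,:,0]<28)&(H[:,:,1]>90)&(H[:,:,2]>120)); return m
mt=mask(b,(140,236,157,256)); ms=mask(a,(355,150,378,175)); print(mt.sum(),ms.sum())
U=8
def ren(n,p,box):
    x,y,lx,ly,yw=p; Rm=R.from_rotvec([-ly,lx,0])*R.from_euler('z',yw)
    base=np.array([x,y,.010]); C=[base+Rm.apply([i*.012,j*.012,z]) for i in(-1,1) for j in(-1,1) for z in(.090,.140)]
    q=np.array([proj(n,c) for c in C]); h=cv2.convexHull((((q-box[:2]+.5)*U)*16).astype(np.int32))
    im=np.zeros((30*U,30*U),np.float32); cv2.fillConvexPoly(im,h,1.,shift=4); return cv2.resize(im,(30,30),interpolation=cv2.INTER_AREA)
bt=np.array([137,230]); bs=np.array([352,145])
gt=mt[230:260,137:167].astype(np.float32); gs=ms[145:175,352:382].astype(np.float32)
cost=lambda p:((ren('top',p,bt)-gt)**2).sum()+((ren('scene',p,bs)-gs)**2).sum()
cap=tri([('top',TB(40,140)),('scene',((733-396)/4.4+290,48/4.4+145))]); print('cap',cap)
best=None
for yw in np.radians(np.arange(-45,45,15)):
    o=minimize(cost,[cap[0],cap[1],0,0,yw],method='Nelder-Mead',options=dict(initial_simplex=np.array([cap[0],cap[1],0,0,yw])+np.vstack([np.zeros(5),np.diag([.006,.006,.06,.06,.2])]),maxiter=500))
    print(round(o.fun,2),o.x)
    if best is None or o.fun<best.fun:best=o
x,y,lx,ly,yw=best.x; print('grip',R.from_rotvec([-ly,lx,0]).apply([0,0,.115])+[x,y,.01],'top',R.from_rotvec([-ly,lx,0]).apply([0,0,.14])+[x,y,.01],np.degrees(yw))
E
python3 m.py
```

```text
top [343.9091 215.7879] [ 0.5517 -0.2139]
top [343.     198.3636] [ 0.5976 -0.2135]
top [361.9394 215.3333] [ 0.5522 -0.2612]
top [360.5758 198.0606] [ 0.5978 -0.2598]
scene [183.7879 144.697 ] [ 0.5557 -0.2098]
scene [177.7273 156.3636] [ 0.6024 -0.208 ]
scene [168.7879 141.6667] [ 0.557  -0.2557]
scene [161.9697 152.2727] [ 0.6008 -0.2565]
top [ 0.5749 -0.2371  0.018 ] blue [np.float64(0.5515357031266721), np.float64(-0.21449700702237376), 0.118] res [ 0.2166  0.0418  0.0698  0.01   -0.2861 -0.05  ]
scene [ 0.5796 -0.2319  0.0285] blue [np.float64(0.5559533545336806), np.float64(-0.20960989705904973), 0.118] res [ 0.0443  0.0676 -0.0323 -0.1398 -0.0113  0.079 ]
both [ 0.5762 -0.2352  0.0227] blue [np.float64(0.5526360394645314), np.float64(-0.21277709763792146), 0.118] res [-0.4572 -0.3696 -0.6824 -0.394  -0.9678 -0.5442 -0.5222 -0.9624 -0.6885
 -1.2371 -0.5056 -1.0021]
blk [0.5013 0.3148]
blk [0.5442 0.1152]
blk [0.4847 0.0995]
blk [0.445  0.3042]
99 91
cap [0.4782 0.288  0.146 ]Traceback (most recent call last):
  File "m.py", line 42, in <module>
    o=minimize(cost,[cap[0],cap[
[... 259 characters left out ...]
        **options)
    fsim[j] = func(sim[j])
              ~~~~^^^^^^^^
    fx = function(np.copy(x), *(wrapper_args + args))
  File "m.py", line 38, in <lambda>
    cost=lambda p:((ren('top',p,bt)-gt)**2).sum()+((ren('scene',p,bs)-gs)**2).sum()
                    ~~~^^^^^^^^^^^^
  File "m.py", line 34, in ren
    q=np.array([proj(n,c) for c in C]); h=cv2.convexHull((((q-box[:2]+.5)*U)*16).astype(np.int32))
                ~~~~^^^^^
  File "h.py", line 12, in proj
    K,M,t=cam(n); q=K@(M@np.asarray(P,float)+t); return q[:2]/q[2]
          ~~~^^^
  File "h.py", line 5, in cam
    c=camera_info(n); f=192/np.tan(np.radians(c['fov_y'])/2)
ValueError: time passes only in moves, steps and waits
```

```bash
sed -i 's/^def cam(n):/import functools\n@functools.cache\ndef cam(n):/' h.py
sed -i 's#(x/6.6+318,(y-210)/6.6+182)#((x+.5)/6.6+317.5,(y-209.5)/6.6+181.5)#; s#((x-396)/6.6+145,(y-210)/6.6+130)#((x-395.5)/6.6+144.5,(y-209.5)/6.6+129.5)#; s#(x/4.4+140,y/4.4+215)#((x+.5)/4.4+139.5,(y+.5)/4.4+214.5)#; s#((733-396)/4.4+290,48/4.4+145)#((733-395.5)/4.4+289.5,48.5/4.4+144.5)#' m.py
echo "print([camera_info(n)['cx'] for n in('top','scene')])" >> m.py
python3 m.py
```

```text
top [343.4848 215.3636] [ 0.5528 -0.2129]
top [342.5758 197.9394] [ 0.5987 -0.2124]
top [361.5152 214.9091] [ 0.5533 -0.2602]
top [360.1515 197.6364] [ 0.5989 -0.2588]
scene [183.3636 144.2727] [ 0.5545 -0.2117]
scene [177.303  155.9394] [ 0.6013 -0.2098]
scene [168.3636 141.2424] [ 0.5557 -0.2576]
scene [161.5455 151.8485] [ 0.5996 -0.2584]
top [ 0.5761 -0.236   0.018 ] blue [np.float64(0.552664799480064), np.float64(-0.21343315889353215), 0.118] res [ 0.2168  0.0403  0.0719  0.0134 -0.2883 -0.0519]
scene [ 0.5784 -0.2338  0.0289] blue [np.float64(0.5547617469477575), np.float64(-0.21144075580533436), 0.118] res [ 0.0393  0.0709 -0.0353 -0.1552 -0.0032  0.0922]
both [ 0.5767 -0.2352  0.0228] blue [np.float64(0.5531985398627941), np.float64(-0.21276328181331752), 0.118] res [-0.0473 -0.16   -0.2741 -0.1819 -0.5593 -0.3362 -0.1721 -0.4019 -0.3403
 -0.6699 -0.1597 -0.4422]
blk [0.5024 0.3159]
blk [0.5453 0.1163]
blk [0.4858 0.1006]
blk [0.446  0.3053]
99 90
cap [0.4795 0.2874 0.1487]
120.57 [ 0.4695  0.3021  0.0832 -0.115   0.0077]
121.27 [ 0.4718  0.2942  0.0661 -0.0557  0.0033]
125.9 [ 0.4778  0.2908  0.0199 -0.023  -0.0316]
127.05 [ 0.4778  0.2895  0.0189 -0.0116 -0.0368]
121.94 [ 0.4701  0.2969  0.0795 -0.0748  0.0014]
121.32 [ 0.4674  0.2992  0.1021 -0.0905  0.0184]
grip [0.479  0.2889 0.1238] top [0.4811 0.286  0.1486] 0.4433519572864318
[254.82664865949437, 254.94407702501638]
```

```bash
cat >> m.py <<'E'
for g,n,bx in((gt,'top',bt),(gs,'scene',bs)):
    r=ren(n,best.x,bx)
    for y in range(2,30): print(''.join('.#'[int(v)] for v in g[y]),''.join('.:#'[int(v*2)] for v in r[y]))
im=np.vstack([np.hstack([cv2.resize(b[236:258,142:172],None,fx=13,fy=13,interpolation=cv2.INTER_CUBIC),cv2.resize(a[150:172,350:380],None,fx=13,fy=13,interpolation=cv2.INTER_CUBIC)])]); save('c2.png',im)
E
python3 m.py | tail -56
```

```text
.............................. ..............................
.............................. ..............................
.............................. ..............................
.............................. ..............................
.............................. ..............................
.............................. ..............................
.............................. ..............................
.............................. ..............................
.............................. ..............................
.............#................ .............:::::............
.........###########.......... .......:###########:..........
........##....######.......... .......:############:.........
........#.####.#####.......... .......:############:.........
.........######.####.......... .......:############:.........
.........######.####.......... .......:############:.........
.........######.####.......... .......:############:.........
.........######.####.......... .......:############:.........
.......##.####.#####.......... .......:#######
[... 1671 characters left out ...]
#####:............
........#########............. ........:########:............
........########.............. ........:########:............
.......#####.###.............. ........#########.............
.......#########.............. ........#########.............
........#######............... ........#########.............
..........#####............... ........########:.............
........####.................. ........########:.............
............#................. ...........::::#:.............
.............................. ..............................
.............................. ..............................
.............................. ..............................
```

View pics/c2.png

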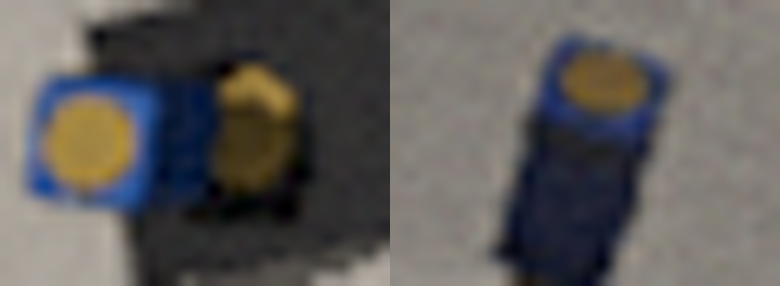

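The crop shows the cap at c2 (88,142) in the top half and (603,80) in the scene half. The handle is turned about -5° from world x, so I'll grip with the jaws along world x. First I travel clear of everything.

```bash
cat > go.py <<'E'
# usage: go.py x y z yaw_of_tool_y  -> travel mm, angular (tool axes) ; tool kept vertical
import sys
from h import *
np.set_printoptions(precision=4,suppress=True)
s=robot.sense(); M=R.from_quat(s['eef_rot']); y=M.apply([0,1,0]); yaw=np.arctan2(y[1],y[0])
if len(sys.argv)>4:
    p=np.array(sys.argv[1:4],float); w=float(sys.argv[4])
    T=R.from_matrix(np.array([[-np.sin(w),np.cos(w),0],[np.cos(w),np.sin(w),0],[0,0,-1.]]))
    print('travel',M.inv().apply(p-s['position'])*1000,'ang',(M.inv()*T).as_rotvec())
print('t',s['time'],'pos',s['position'],'yaw',yaw,'z',M.apply([0,0,1]),'F',np.array(s['contact_force']),'Tq',np.array(s['wrist_torque']),'w',s['width'])
E
python3 go.py .42 -.3 .25 -.087
```

```text
travel [ 326.7847 -250.5065  -44.5141] ang [-0.     -0.0001 -1.2189]
t 1.5 pos [ 0.1702 -0.6273  0.2054] yaw -1.305947456012288 z [ 0.      0.0001 -1.    ] F [-0.1367  0.2279  0.9957] Tq [0.0272 0.0553 0.0232] w 0.9984192884909886
```

>>> {"op": "play_rows", "data": {"travel": [[327,-250,-45],[327,-250,-45],[327,-250,-45],[327,-250,-45],[327,-250,-45],[327,-250,-45],[327,-250,-45],[327,-250,-45],[327,-250,-45],[327,-250,-45]], "angular": [[0,0,-0.1],[0,0,-0.2],[0,0,-0.3],[0,0,-0.4],[0,0,-0.5],[0,0,-0.6],[0,0,-0.7],[0,0,-0.8],[0,0,-0.8],[0,0,-0.8]], "gripper": [-1,-1,-1,-1,-1,-1,-1,-1,-1,-1]}}

```text
time: 2.33
position: [0.4215, -0.2985, 0.2511]
eef_rot: [0.861, 0.508, 0.0, 0.0]
contact_force: [-0.0, -0.5, -0.4]
width: 1.002
```

```bash
python3 go.py .4795 .287 .25 -.087
```

```text
travel [ 540.377  -232.7157    1.0628] ang [ 0.0009 -0.0001 -0.4184]
t 2.3333 pos [ 0.4215 -0.2985  0.2511] yaw -0.5053674389485915 z [ 0.0009 -0.0001 -1.    ] F [-0.0018 -0.528  -0.4142] Tq [-0.0617 -0.0466  0.0152] w 1.002079876072138
```

>>> {"op": "play_rows", "data": {"travel": [[378,-163,1],[378,-163,1],[378,-163,1],[378,-163,1],[378,-163,1],[378,-163,1],[378,-163,1],[378,-163,1],[378,-163,1],[378,-163,1]], "angular": [[0,0,-0.05],[0,0,-0.1],[0,0,-0.15],[0,0,-0.2],[0,0,-0.25],[0,0,-0.3],[0,0,-0.35],[0,0,-0.418],[0,0,-0.418],[0,0,-0.418]], "gripper": [-1,-1,-1,-1,-1,-1,-1,-1,-1,-1]}}

```text
time: 3.17
position: [0.461, 0.1119, 0.2499]
eef_rot: [0.737, 0.676, 0.001, 0.0]
contact_force: [0.4, -0.2, -0.5]
width: 0.999
```

```bash
python3 go.py .4795 .287 .22 -.087
```

```text
travel [175.9748   3.2504  30.041 ] ang [ 0.001  -0.0008  0.0001]
t 3.1667 pos [0.461  0.1119 0.2499] yaw -0.08693319905115977 z [ 0.0011  0.0007 -1.    ] F [ 0.3561 -0.2184 -0.5426] Tq [-0.0448 -0.138  -0.048 ] w 0.9985534485532616
```

>>> {"op": "play_rows", "data": {"travel": [[176,3,30],[176,3,30],[176,3,30],[176,3,30],[176,3,30],[176,3,30],[176,3,30]], "angular": [[0,0,0],[0,0,0],[0,0,0],[0,0,0],[0,0,0],[0,0,0],[0,0,0]], "gripper": [-1,-1,-1,-1,-1,-1,-1]}}

```text
time: 3.75
position: [0.4791, 0.2838, 0.2191]
eef_rot: [0.737, 0.676, -0.001, 0.0]
contact_force: [-0.1, -0.2, 1.3]
width: 1.003
```

```bash
python3 - <<'E'
from h import *
a=get_image('scene');b=get_image('top')
K=[]
for n,im in(('top',b),('scene',a)):
    p=proj(n,[.4795,.287,.15]);x,y=int(p[0])-30,int(p[1])-32
    K.append(cv2.resize(im[y:y+64,x:x+60],None,fx=6,fy=6,interpolation=cv2.INTER_CUBIC))
save('c3.png',np.hstack(K))
E
python3 go.py .4795 .287 .105 -.087
```

```text
travel [  5.2058  -0.846  114.5546] ang [ 0.0003  0.0017 -0.0034]
t 3.85 pos [0.4799 0.2819 0.2196] yaw -0.0903566296091034 z [ 0.0002 -0.0017 -1.    ] F [ 0.3958 -0.2975 -0.2149] Tq [ 0.0041 -0.0652  0.0073] w 0.9963818251210769
```

View pics/c3.png

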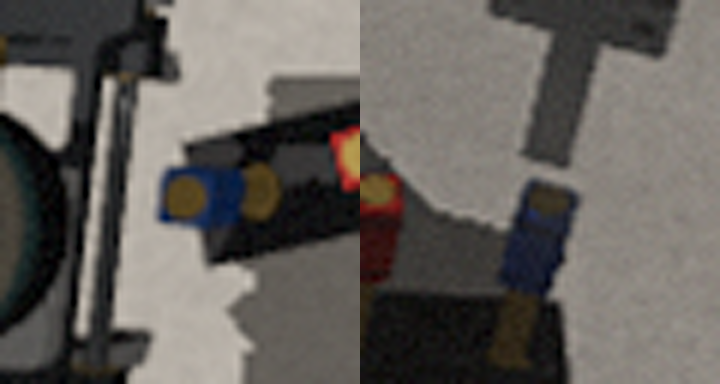

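Top view: the handle cap is at (184,197) with both finger pads clear of it. In the scene view the near finger stands in front of the handle. Next I descend in steps, correcting y by +4 mm.

>>> {"op": "play_rows", "data": {"travel": [[3,0,25],[3,0,50],[3,0,75],[3,0,100],[3,0,114],[3,0,114]], "angular": [[0,0,0],[0,0,0],[0,0,0],[0,0,0],[0,0,0],[0,0,0]], "gripper": [-1,-1,-1,-1,-1,-1]}}

```text
time: 4.35
position: [0.4787, 0.2833, 0.1031]
eef_rot: [0.739, 0.674, -0.003, 0.0]
contact_force: [0.2, 0.2, -0.8]
width: 1.001
```

```bash
python3 go.py .4795 .287 .105 -.087
```

```text
travel [ 3.7813  0.4933 -1.8706] ang [-0.0037  0.0046 -0.0041]
t 4.35 pos [0.4787 0.2833 0.1031] yaw -0.09109000503049458 z [-0.0041 -0.0043 -1.    ] F [ 0.2244  0.1574 -0.8337] Tq [-0.0488 -0.0124 -0.0479] w 1.0014607482722986
```

>>> {"op": "play_rows", "data": {"travel": [[4,0,-1],[4,0,-1],[4,0,-1],[4,0,-1],[4,0,-1],[4,0,-1],[4,0,-1],[4,0,-1],[4,0,-1],[4,0,-1]], "angular": [[0,0,0],[0,0,0],[0,0,0],[0,0,0],[0,0,0],[0,0,0],[0,0,0],[0,0,0],[0,0,0],[0,0,0]], "gripper": [-1,-1,1,1,1,1,1,1,1,1], "squeeze": 40}}

```text
time: 5.18
position: [0.48, 0.2912, 0.1064]
eef_rot: [0.738, 0.675, -0.0, 0.0]
contact_force: [-0.4, -0.8, 0.6]
width: 0.464
```

```bash
python3 go.py .4795 .287 .105 -.087
```

```text
travel [-4.2063 -0.1257  1.4472] ang [-0.0001  0.0001 -0.0009]
t 5.1833 pos [0.48   0.2912 0.1064] yaw -0.08793833452799173 z [-0.0001 -0.0001 -1.    ] F [-0.4416 -0.8016  0.5546] Tq [-0.0188 -0.1228 -0.0153] w 0.4644513100103838
```

>>> {"op": "play_rows", "data": {"travel": [[-4,0,1],[-4,0,1],[-4,0,1],[-4,0,1],[-4,0,1],[-4,0,1],[-4,0,1],[-4,0,1]], "angular": [[0,0,0],[0,0,0],[0,0,0],[0,0,0],[0,0,0],[0,0,0],[0,0,0],[0,0,0]], "gripper": [0.1,0.1,0.1,0.3,1,1,1,1]}}

```text
time: 5.85
position: [0.4797, 0.2873, 0.1055]
eef_rot: [0.738, 0.675, 0.0, -0.0]
contact_force: [0.9, 0.6, -0.7]
width: 0.253
```

```bash
python3 go.py .4795 .287 .105 -.087
```

```text
travel [-0.2831 -0.1752  0.4863] ang [ 0.     -0.0001 -0.001 ]
t 5.85 pos [0.4797 0.2873 0.1055] yaw -0.08796815010389315 z [ 0.      0.0001 -1.    ] F [ 0.9128  0.6161 -0.7304] Tq [-0.0483 -0.062   0.0081] w 0.2527314040524775
```

>>> {"op": "play_rows", "data": {"travel": [[0,0,0],[0,0,0],[0,0,-10],[0,0,-25],[0,0,-45],[0,0,-70],[0,0,-100],[0,0,-130],[0,0,-150],[0,0,-150]], "angular": [[0,0,0],[0,0,0],[0,0,0],[0,0,0],[0,0,0],[0,0,0],[0,0,0],[0,0,0],[0,0,0],[0,0,0]], "gripper": [1,1,1,1,1,1,1,1,1,1]}}

```text
time: 6.68
position: [0.4815, 0.289, 0.2603]
eef_rot: [0.738, 0.675, 0.004, 0.001]
contact_force: [0.2, 0.4, -2.1]
width: 0.254
```

>>> {"op": "play_rows", "data": {"travel": [[0,0,0],[0,0,0],[0,0,0]], "angular": [[0,0,0],[0,0,0],[0,0,0]], "gripper": [1,1,1]}}

```text
time: 6.93
position: [0.4786, 0.2862, 0.2537]
eef_rot: [0.737, 0.675, -0.002, -0.0]
contact_force: [-0.9, -0.4, -3.1]
width: 0.257
```

```bash
python3 go.py .5535 -.2125 .255 -.087; python3 - <<'E'
from h import *
P=np.array(robot.sense()['position'])
a=get_image('scene');b=get_image('top')
K=[]
for n,im in(('top',b),('scene',a)):
    p=proj(n,P);x,y=int(p[0])-30,int(p[1])-32
    print(n,x,y,'tip axis pts px', [((proj(n,P+[0,0,d])-[x,y]+.5)*6).round() for d in(.044,.0188,-.096)])
    K.append(cv2.resize(im[y:y+64,x:x+60],None,fx=6,fy=6,interpolation=cv2.INTER_CUBIC))
save('c4.png',np.hstack(K))
E
```

```text
travel [-490.2333  118.3422   -0.4463] ang [-0.0028  0.0024 -0.0009]
t 6.9333 pos [0.4786 0.2862 0.2537] yaw -0.08788944732340351 z [-0.003  -0.0021 -1.    ] F [-0.9296 -0.4381 -3.0593] Tq [-0.0216 -0.0954 -0.0234] w 0.25659021927069503
top 104 216 tip axis pts px [array([147., 200.]), array([171., 198.]), array([265., 189.])]
scene 343 94 tip axis pts px [array([206., 115.]), array([194., 162.]), array([142., 357.])]
```

View pics/c4.png

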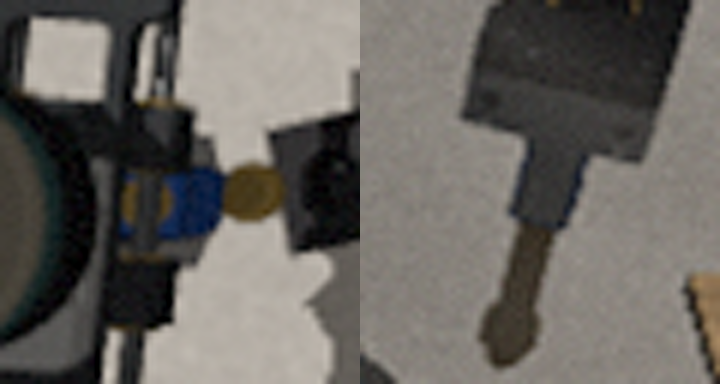

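The drift is lifted and hangs nearly on the tool axis. In scene its tip is at about (137,365), against (142,357) expected. Next I carry it over the sleeve.

>>> {"op": "play_rows", "data": {"travel": [[-15,3,0],[-45,11,0],[-80,19,0],[-116,28,0],[-152,37,0],[-188,45,0],[-224,54,0],[-260,63,0],[-296,71,0],[-332,80,0]], "angular": [[0,0,0],[0,0,0],[0,0,0],[0,0,0],[0,0,0],[0,0,0],[0,0,0],[0,0,0],[0,0,0],[0,0,0]], "gripper": [1,1,1,1,1,1,1,1,1,1]}}

```text
time: 7.87
position: [0.5295, -0.0523, 0.2547]
eef_rot: [0.737, 0.675, -0.001, -0.001]
contact_force: [0.9, -0.4, -3.3]
width: 0.256
```

>>> {"op": "play_rows", "data": {"travel": [[-36,9,0],[-70,17,0],[-100,24,0],[-125,30,0],[-142,34,0],[-153,37,0],[-157,38,0],[-158,38,0],[-158,38,0],[-158,38,0]], "angular": [[0,0,0],[0,0,0],[0,0,0],[0,0,0],[0,0,0],[0,0,0],[0,0,0],[0,0,0],[0,0,0],[0,0,0]], "gripper": [1,1,1,1,1,1,1,1,1,1]}}

```text
time: 8.7
position: [0.5542, -0.2093, 0.2555]
eef_rot: [0.737, 0.676, 0.0, -0.0]
contact_force: [-0.6, 0.1, -2.5]
width: 0.255
```

```bash
python3 go.py .5535 -.2125 .235 -.087; python3 go.py | cut -c1-60
```

```text
travel [-3.2485 -0.4563 20.4533] ang [-0.0003 -0.001   0.0014]
t 8.7 pos [ 0.5542 -0.2093  0.2555] yaw -0.08558937936972909 z [-0.0002  0.0011 -1.    ] F [-0.5951  0.0861 -2.519 ] Tq [ 0.0162 -0.0717  0.0528] w 0.25544587184392725
t 8.7 pos [ 0.5542 -0.2093  0.2555] yaw -0.08558937936972909
```

>>> {"op": "play_rows", "data": {"travel": [[-1,0,8],[-2,0,17],[-3,0,25],[-3,0,31],[-3,0,31],[-3,0,31],[-3,0,31],[-3,0,31]], "angular": [[0,0,0],[0,0,0],[0,0,0],[0,0,0],[0,0,0],[0,0,0],[0,0,0],[0,0,0]], "gripper": [1,1,1,1,1,1,1,1]}}

```text
time: 9.37
position: [0.5543, -0.2143, 0.2249]
eef_rot: [0.738, 0.675, 0.0, 0.0]
contact_force: [0.6, 0.2, -2.2]
width: 0.255
```

```bash
python3 go.py .5535 -.2125 .224 -.087; python3 - <<'E'
from h import *
P=np.array(robot.sense()['position'])
a=get_image('scene');b=get_image('top')
K=[]
for n,im in(('top',b),('scene',a)):
    p=proj(n,P-[0,0,.09]);x,y=int(p[0])-22,int(p[1])-24
    print(n,x,y,'shoulder,nose px', [((proj(n,P+[0,0,d])-[x,y]+.5)*9).round() for d in(-.084,-.096)],'sleeve',((proj(n,[.5535,-.2125,.118])-[x,y]+.5)*9).round())
    K.append(cv2.resize(im[y:y+44,x:x+44],None,fx=9,fy=9,interpolation=cv2.INTER_CUBIC))
save('c5.png',np.hstack(K))
E
```

```text
travel [ 1.6939 -0.9118  0.8664] ang [ 0.0008  0.     -0.001 ]
t 9.3667 pos [ 0.5543 -0.2143  0.2249] yaw -0.08803317944725302 z [ 0.0008 -0.0001 -1.    ] F [ 0.595   0.1669 -2.1524] Tq [-0.0283 -0.0342 -0.0213] w 0.25472463540968737
top 323 190 shoulder,nose px [array([213., 223.]), array([203., 225.])] sleeve [187. 230.]
scene 159 115 shoulder,nose px [array([206., 214.]), array([212., 241.])] sleeve [223. 265.]
```

View pics/c5.png

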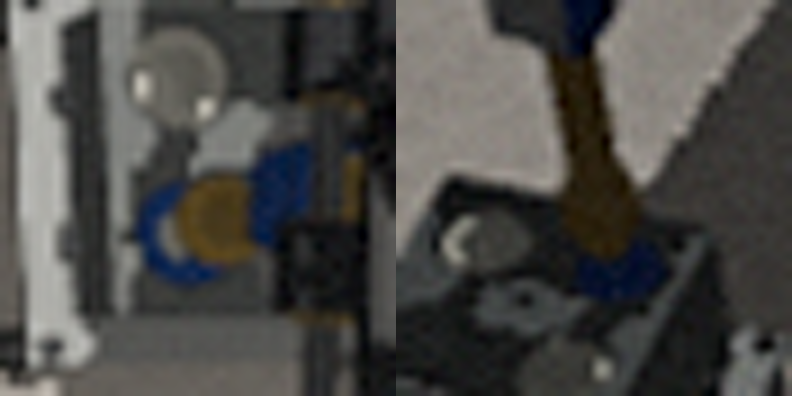

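Top view: the disc is at (216,220) where the prediction gives (218,222), and the ring's centre is at (187,232) against (187,230). The scene view agrees, so the tool axis can be trusted. I nudge over and go down gently.

>>> {"op": "play_rows", "data": {"travel": [[1.5,-0.8,1],[1.5,-0.8,3],[1.5,-0.8,5],[1.5,-0.8,7],[1.5,-0.8,8],[1.5,-0.8,8.5],[1.5,-0.8,9],[1.5,-0.8,9.5],[1.5,-0.8,9.5]], "angular": [[0,0,0],[0,0,0],[0,0,0],[0,0,0],[0,0,0],[0,0,0],[0,0,0],[0,0,0],[0,0,0]], "gripper": [1,1,1,1,1,1,1,1,1]}}

```text
time: 10.22
position: [0.5532, -0.2127, 0.2149]
eef_rot: [0.738, 0.675, -0.0, -0.0]
contact_force: [0.2, -0.2, -2.2]
width: 0.255
```

```bash
python3 go.py .5535 -.2125 .214 -.087
```

```text
travel [0.2437 0.26   0.935 ] ang [-0.     -0.     -0.0011]
t 10.2167 pos [ 0.5532 -0.2127  0.2149] yaw -0.08805195250607445 z [-0.  0. -1.] F [ 0.1812 -0.2495 -2.1747] Tq [ 0.0137 -0.0872 -0.023 ] w 0.25518026830909196
```

>>> {"op": "play_rows", "data": {"travel": [[0,0,0.5],[0,0,1],[0,0,1.5],[0,0,2],[0,0,2.5],[0,0,3],[0,0,3]], "angular": [[0,0,0],[0,0,0],[0,0,0],[0,0,0],[0,0,0],[0,0,0],[0,0,0]], "gripper": [1,1,1,1,1,1,1]}}

```text
time: 10.8
position: [0.5532, -0.2127, 0.2119]
eef_rot: [0.738, 0.675, -0.0, -0.0]
contact_force: [0.5, -0.7, -2.4]
width: 0.254
```

>>> {"op": "play_rows", "data": {"travel": [[0,0,0.6],[0,0,1.2],[0,0,1.8],[0,0,2.4],[0,0,3],[0,0,3]], "angular": [[0,0,0],[0,0,0],[0,0,0],[0,0,0],[0,0,0],[0,0,0]], "gripper": [1,1,1,1,1,1]}}

```text
time: 11.3
position: [0.5531, -0.2127, 0.2088]
eef_rot: [0.738, 0.675, -0.0, -0.0]
contact_force: [-0.1, -0.1, -1.9]
width: 0.252
```

>>> {"op": "play_rows", "data": {"travel": [[0,0,0.6],[0,0,1.2],[0,0,1.8],[0,0,2.4],[0,0,3],[0,0,3]], "angular": [[0,0,0],[0,0,0],[0,0,0],[0,0,0],[0,0,0],[0,0,0]], "gripper": [1,1,1,1,1,1]}}

```text
time: 11.8
position: [0.5531, -0.2127, 0.2058]
eef_rot: [0.738, 0.675, -0.0, -0.0]
contact_force: [0.2, 0.6, -2.2]
width: 0.253
```

>>> {"op": "play_rows", "data": {"travel": [[0,0,0.6],[0,0,1.2],[0,0,1.8],[0,0,2.4],[0,0,3],[0,0,3]], "angular": [[0,0,0],[0,0,0],[0,0,0],[0,0,0],[0,0,0],[0,0,0]], "gripper": [1,1,1,1,1,1]}}

```text
time: 12.3
position: [0.5531, -0.2127, 0.2028]
eef_rot: [0.738, 0.675, -0.0, -0.0]
contact_force: [0.3, -0.2, -1.5]
width: 0.252
```

>>> {"op": "play_rows", "data": {"travel": [[0,0,0.5],[0,0,1],[0,0,1.5],[0,0,2],[0,0,2]], "angular": [[0,0,0],[0,0,0],[0,0,0],[0,0,0],[0,0,0]], "gripper": [1,1,1,1,1]}}

```text
time: 12.72
position: [0.5532, -0.2128, 0.2011]
eef_rot: [0.738, 0.675, 0.0, 0.0]
contact_force: [-1.5, -0.0, -1.5]
width: 0.255
```

>>> {"op": "play_rows", "data": {"travel": [[0,0,0.5],[0,0,1],[0,0,1.5],[0,0,2],[0,0,2]], "angular": [[0,0,0],[0,0,0],[0,0,0],[0,0,0],[0,0,0]], "gripper": [1,1,1,1,1]}}

```text
time: 13.13
position: [0.5533, -0.2127, 0.1989]
eef_rot: [0.738, 0.675, 0.0, 0.0]
contact_force: [0.2, 0.5, 0.2]
width: 0.252
```

>>> {"op": "play_rows", "data": {"travel": [[0,0,0.5],[0,0,1],[0,0,1.5],[0,0,2],[0,0,2.5],[0,0,3],[0,0,3]], "angular": [[0,0,0],[0,0,0],[0,0,0],[0,0,0],[0,0,0],[0,0,0],[0,0,0]], "gripper": [1,1,1,1,1,1,1]}}

```text
time: 13.72
position: [0.5532, -0.2127, 0.1958]
eef_rot: [0.738, 0.675, 0.0, -0.0]
contact_force: [0.3, -0.1, -0.8]
width: 0.255
```

>>> {"op": "play_rows", "data": {"travel": [[0,0,0.5],[0,0,1],[0,0,1.5],[0,0,2],[0,0,2]], "angular": [[0,0,0],[0,0,0],[0,0,0],[0,0,0],[0,0,0]], "gripper": [1,1,1,1,1]}}

```text
time: 14.13
position: [0.5533, -0.2127, 0.1939]
eef_rot: [0.738, 0.675, 0.0, 0.0]
contact_force: [0.4, 0.4, -0.7]
width: 0.256
```

>>> {"op": "play_rows", "data": {"travel": [[0,0,0.4],[0,0,0.8],[0,0,1.2],[0,0,1.6],[0,0,2]], "angular": [[0,0,0],[0,0,0],[0,0,0],[0,0,0],[0,0,0]], "gripper": [1,1,1,1,1]}}

```text
time: 14.55
position: [0.5532, -0.2127, 0.1919]
eef_rot: [0.738, 0.675, 0.0, 0.0]
contact_force: [-0.8, -0.5, -0.3]
width: 0.253
```

>>> {"op": "play_rows", "data": {"travel": [[0,0,0.4],[0,0,0.8],[0,0,1.2],[0,0,1.5]], "angular": [[0,0,0],[0,0,0],[0,0,0],[0,0,0]], "gripper": [1,1,1,1]}}

```text
time: 14.88
position: [0.5533, -0.2127, 0.1904]
eef_rot: [0.738, 0.675, 0.0, 0.0]
contact_force: [0.8, -0.2, 0.8]
width: 0.255
```

>>> {"op": "play_rows", "data": {"travel": [[0,0,0.3],[0,0,0.6],[0,0,0.9],[0,0,1]], "angular": [[0,0,0],[0,0,0],[0,0,0],[0,0,0]], "gripper": [1,1,1,1]}}

```text
time: 15.22
position: [0.5533, -0.2127, 0.1895]
eef_rot: [0.738, 0.675, 0.0, 0.0]
contact_force: [0.4, -0.3, 0.3]
width: 0.256
```

>>> {"op": "play_rows", "data": {"travel": [[0,0,0.3],[0,0,0.6],[0,0,0.8],[0,0,0.8]], "angular": [[0,0,0],[0,0,0],[0,0,0],[0,0,0]], "gripper": [1,1,1,1]}}

```text
time: 15.55
position: [0.5532, -0.2127, 0.1886]
eef_rot: [0.738, 0.675, 0.0, -0.0]
contact_force: [0.5, 0.3, -0.9]
width: 0.252
```

>>> {"op": "play_rows", "data": {"travel": [[0,0,0.3],[0,0,0.6],[0,0,0.9],[0,0,1.2],[0,0,1.2]], "angular": [[0,0,0],[0,0,0],[0,0,0],[0,0,0],[0,0,0]], "gripper": [1,1,1,1,1]}}

```text
time: 15.97
position: [0.5533, -0.2127, 0.1874]
eef_rot: [0.738, 0.675, 0.0, 0.0]
contact_force: [0.0, -0.6, -0.7]
width: 0.254
```

>>> {"op": "play_rows", "data": {"travel": [[0,0,0.3],[0,0,0.6],[0,0,0.9],[0,0,1.0]], "angular": [[0,0,0],[0,0,0],[0,0,0],[0,0,0]], "gripper": [1,1,1,1]}}

```text
time: 16.3
position: [0.5533, -0.2127, 0.1865]
eef_rot: [0.738, 0.675, 0.0, 0.0]
contact_force: [-0.1, -0.7, -0.4]
width: 0.256
```

>>> {"op": "play_rows", "data": {"travel": [[0,0,0.3],[0,0,0.6],[0,0,0.9],[0,0,1.2],[0,0,1.2]], "angular": [[0,0,0],[0,0,0],[0,0,0],[0,0,0],[0,0,0]], "gripper": [1,1,1,1,1]}}

```text
time: 16.72
position: [0.5533, -0.2127, 0.1852]
eef_rot: [0.738, 0.675, 0.0, 0.0]
contact_force: [-0.4, -0.6, -1.6]
width: 0.25
```

>>> {"op": "play_rows", "data": {"travel": [[0,0,0.3],[0,0,0.6],[0,0,0.9],[0,0,1.0]], "angular": [[0,0,0],[0,0,0],[0,0,0],[0,0,0]], "gripper": [1,1,1,1]}}

```text
time: 17.05
position: [0.5533, -0.2127, 0.1844]
eef_rot: [0.738, 0.675, 0.0, 0.0]
contact_force: [-0.1, 0.6, 1.3]
width: 0.251
```

>>> {"op": "play_rows", "data": {"travel": [[0,0,0.3],[0,0,0.6],[0,0,0.6]], "angular": [[0,0,0],[0,0,0],[0,0,0]], "gripper": [1,1,1]}}

```text
time: 17.3
position: [0.5533, -0.2127, 0.184]
eef_rot: [0.738, 0.675, 0.0, 0.0]
contact_force: [0.4, 0.7, 3.5]
width: 0.253
```

>>> {"op": "play_rows", "data": {"travel": [[0,0,0.3],[0,0,0.6],[0,0,0.6]], "angular": [[0,0,0],[0,0,0],[0,0,0]], "gripper": [1,1,1]}}

```text
time: 17.55
position: [0.5534, -0.2127, 0.1838]
eef_rot: [0.738, 0.675, 0.0, 0.0]
contact_force: [-0.8, 0.5, 7.1]
width: 0.255
```

>>> {"op": "play_rows", "data": {"travel": [[0,0,0.3],[0,0,0.6],[0,0,0.6]], "angular": [[0,0,0],[0,0,0],[0,0,0]], "gripper": [1,1,1]}}

```text
time: 17.8
position: [0.5534, -0.2128, 0.1836]
eef_rot: [0.738, 0.675, 0.0, 0.0]
contact_force: [-0.9, -0.2, 9.9]
width: 0.255
```

```bash
python3 go.py
```

```text
t 17.8 pos [ 0.5534 -0.2128  0.1836] yaw -0.08813343129009506 z [ 0.0006 -0.0005 -1.    ] F [-0.8699 -0.1705  9.9212] Tq [0.1121 0.5939 0.0277] w 0.25507438761922085
```

>>> {"op": "play_rows", "data": {"travel": [[0,0,0.3],[0,0,0.5],[0,0,0.6],[0,0,0.6]], "angular": [[0,0,0],[0,0,0],[0,0,0],[0,0,0]], "gripper": [1,1,1,1]}}

```text
time: 18.13
position: [0.5535, -0.2128, 0.1834]
eef_rot: [0.738, 0.675, 0.0, 0.001]
contact_force: [-2.3, 0.8, 11.8]
width: 0.253
```

>>> {"op": "play_rows", "data": {"travel": [[0,0,0],[0,0,0.1],[0,0,0.1],[0,0,0.2],[0,0,0.2],[0,0,0.3]], "angular": [[0,0,0],[0,0,0],[0,0,0],[0,0,0],[0,0,0],[0,0,0]], "gripper": [1,1,1,1,1,1]}}

```text
time: 18.63
position: [0.5536, -0.2128, 0.1832]
eef_rot: [0.738, 0.675, 0.0, 0.001]
contact_force: [-2.5, 0.1, 13.1]
width: 0.253
```

>>> {"op": "play_rows", "data": {"travel": [[0,0,0],[0,0,0.1],[0,0,0.1],[0,0,0.2],[0,0,0.2],[0,0,0.3],[0,0,0.3],[0,0,0.3]], "angular": [[0,0,0],[0,0,0],[0,0,0],[0,0,0],[0,0,0],[0,0,0],[0,0,0],[0,0,0]], "gripper": [1,1,1,1,1,1,1,1]}}

```text
time: 19.3
position: [0.5536, -0.2128, 0.183]
eef_rot: [0.738, 0.675, 0.0, 0.001]
contact_force: [-2.4, -0.3, 12.6]
width: 0.253
```

>>> {"op": "play_rows", "data": {"travel": [[0,0,0.1],[0,0,0.2],[0,0,0.2],[0,0,0.3],[0,0,0.3],[0,0,0.4],[0,0,0.4],[0,0,0.5],[0,0,0.5]], "angular": [[0,0,0],[0,0,0],[0,0,0],[0,0,0],[0,0,0],[0,0,0],[0,0,0],[0,0,0],[0,0,0]], "gripper": [1,1,1,1,1,1,1,1,1]}}

```text
time: 20.05
position: [0.5537, -0.2128, 0.1826]
eef_rot: [0.738, 0.675, 0.0, 0.001]
contact_force: [-2.7, 0.5, 12.9]
width: 0.248
```

>>> {"op": "play_rows", "data": {"travel": [[0,0,0.1],[0,0,0.2],[0,0,0.2],[0,0,0.3],[0,0,0.3],[0,0,0.4],[0,0,0.4],[0,0,0.5],[0,0,0.5],[0,0,0.6]], "angular": [[0,0,0],[0,0,0],[0,0,0],[0,0,0],[0,0,0],[0,0,0],[0,0,0],[0,0,0],[0,0,0],[0,0,0]], "gripper": [1,1,1,1,1,1,1,1,1,1]}}

```text
time: 20.88
position: [0.5537, -0.2128, 0.1819]
eef_rot: [0.738, 0.675, 0.0, 0.001]
contact_force: [-1.9, -0.1, 11.5]
width: 0.255
```

>>> {"op": "play_rows", "data": {"travel": [[0,0,0.2],[0,0,0.3],[0,0,0.4],[0,0,0.5],[0,0,0.5],[0,0,0.6],[0,0,0.7],[0,0,0.8],[0,0,0.8],[0,0,0.9]], "angular": [[0,0,0],[0,0,0],[0,0,0],[0,0,0],[0,0,0],[0,0,0],[0,0,0],[0,0,0],[0,0,0],[0,0,0]], "gripper": [1,1,1,1,1,1,1,1,1,1]}}

```text
time: 21.72
position: [0.5536, -0.2128, 0.1799]
eef_rot: [0.738, 0.675, 0.0, 0.001]
contact_force: [-0.6, 0.3, 5.7]
width: 0.255
```

>>> {"op": "play_rows", "data": {"travel": [[0,0,0.2],[0,0,0.4],[0,0,0.6],[0,0,0.8],[0,0,1],[0,0,1.2]], "angular": [[0,0,0],[0,0,0],[0,0,0],[0,0,0],[0,0,0],[0,0,0]], "gripper": [1,1,1,1,1,1]}}

```text
time: 22.22
position: [0.5535, -0.2128, 0.1778]
eef_rot: [0.738, 0.675, 0.0, 0.0]
contact_force: [1.3, 0.4, 1.1]
width: 0.252
```

```bash
python3 go.py; python3 - <<'E'
from h import *
im=get_image('scene');p=proj('scene',[.5767,-.2352,.06]).astype(int)
save('c6.png',im,9,(p[0]-40,p[1]-35,p[0]+40,p[1]+30))
E
```

```text
t 22.2167 pos [ 0.5535 -0.2128  0.1778] yaw -0.08797013361580142 z [ 0.0005  0.0001 -1.    ] F [1.2802 0.3864 1.0615] Tq [-0.1442 -0.4782 -0.029 ] w 0.2517161411318726
```

View pics/c6.png

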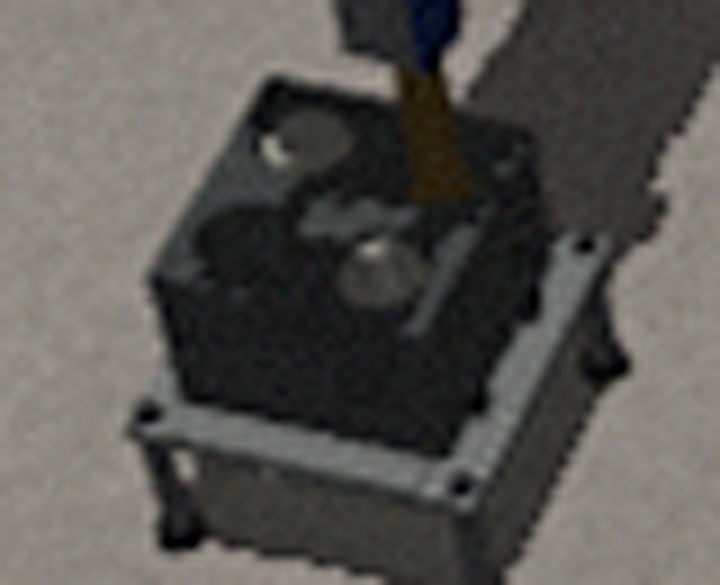

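The view shows the drift well inside the bore (around 440,190). The tray's inside is hidden, so I go on by force: the load has fallen from about 15 N to about 3.5 N.

>>> {"op": "play_rows", "data": {"travel": [[0,0,0.3],[0,0,0.6],[0,0,0.9],[0,0,1.2],[0,0,1.5],[0,0,1.8],[0,0,2]], "angular": [[0,0,0],[0,0,0],[0,0,0],[0,0,0],[0,0,0],[0,0,0],[0,0,0]], "gripper": [1,1,1,1,1,1,1]}}

```text
time: 22.85
position: [0.5529, -0.2127, 0.1759]
eef_rot: [0.738, 0.675, -0.0, -0.0]
contact_force: [0.5, 0.6, -2.6]
width: 0.253
```

>>> {"op": "play_rows", "data": {"travel": [[0,0,0.3],[0,0,0.6],[0,0,0.9],[0,0,1.2],[0,0,1.5],[0,0,1.8],[0,0,2]], "angular": [[0,0,0],[0,0,0],[0,0,0],[0,0,0],[0,0,0],[0,0,0],[0,0,0]], "gripper": [1,1,1,1,1,1,1]}}

```text
time: 23.43
position: [0.5532, -0.2127, 0.1741]
eef_rot: [0.738, 0.675, 0.0, 0.0]
contact_force: [-0.1, -0.7, -2.2]
width: 0.252
```

The load is gone (only the drift's weight, -2.4 N, remains), so the sleeve has fallen free. I withdraw straight up.

>>> {"op": "play_rows", "data": {"travel": [[0,0,-5],[0,0,-12],[0,0,-20],[0,0,-28],[0,0,-36],[0,0,-46],[0,0,-56],[0,0,-68],[0,0,-80],[0,0,-82]], "angular": [[0,0,0],[0,0,0],[0,0,0],[0,0,0],[0,0,0],[0,0,0],[0,0,0],[0,0,0],[0,0,0],[0,0,0]], "gripper": [1,1,1,1,1,1,1,1,1,1]}}

```text
time: 24.27
position: [0.5546, -0.213, 0.2589]
eef_rot: [0.738, 0.675, 0.001, 0.002]
contact_force: [0.5, -0.3, -2.6]
width: 0.253
```

```bash
python3 go.py .4796 .284 .256 -.087
```

```text
travel [ 488.4515 -118.5089    1.9467] ang [ 0.0043  0.001  -0.0011]
t 24.2667 pos [ 0.5546 -0.213   0.2589] yaw -0.08812721464576215 z [ 0.0042 -0.0013 -1.    ] F [ 0.4796 -0.3367 -2.6459] Tq [-0.0103 -0.1164  0.0274] w 0.2531716384287575
```

>>> {"op": "play_rows", "data": {"travel": [[15,-3,0],[45,-11,0],[80,-19,0],[116,-28,0],[152,-37,0],[188,-45,0],[220,-53,0],[250,-60,1],[265,-64,2],[270,-65,2]], "angular": [[0,0,0],[0,0,0],[0,0,0],[0,0,0],[0,0,0],[0,0,0],[0,0,0],[0,0,0],[0,0,0],[0,0,0]], "gripper": [1,1,1,1,1,1,1,1,1,1]}}

```text
time: 25.1
position: [0.5101, 0.067, 0.2538]
eef_rot: [0.735, 0.678, 0.0, -0.001]
contact_force: [0.2, -0.4, -2.0]
width: 0.254
```

```bash
python3 go.py .4796 .284 .256 -.087; python3 - <<'E'
from h import *
a=get_image('scene');b=get_image('top')
g=lambda im:np.clip(255*(im/255.)**.5,0,255).astype(np.uint8)
K=[]
for n,im,P in(('top',b,[.4796,.284,.05]),('scene',a,[.4796,.284,.05]),('top',b,[.5535,-.2125,.118]),('scene',a,[.57,-.22,.06])):
    p=proj(n,P);x,y=int(p[0])-20,int(p[1])-15
    print(n,x,y,((proj(n,P)-[x,y]+.5)*9).round())
    K.append(cv2.resize(g(im[y:y+32,x:x+42]),None,fx=9,fy=9,interpolation=cv2.INTER_CUBIC))
save('c7.png',np.vstack([np.hstack(K[:2]),np.hstack(K[2:])]))
E
```

```text
travel [213.8485 -48.0391  -1.7685] ang [-0.0018 -0.0018  0.0057]
t 25.1 pos [0.5101 0.067  0.2538] yaw -0.0812506178167237 z [-0.0016  0.002  -1.    ] F [ 0.1989 -0.422  -1.993 ] Tq [-0.0401 -0.1142  0.0166] w 0.2538677750619228
top 140 230 [185. 144.]
scene 338 164 [186. 141.]
top 323 200 [187. 140.]
scene 161 146 [187. 142.]
```

View pics/c7.png

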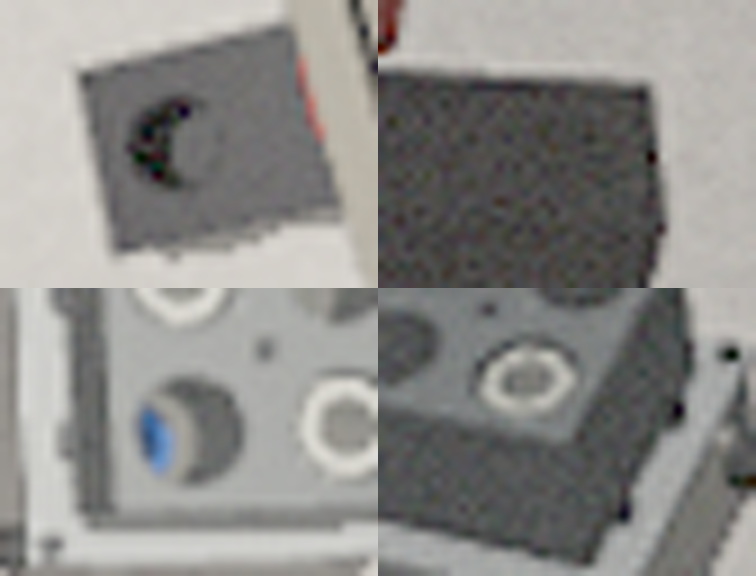

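The blue sleeve is visible below the bore at about (157,440), lying low in the tray. The empty socket shows at top crop (175,143), which corrects its position to about (0.480, 0.2873).

>>> {"op": "play_rows", "data": {"travel": [[20,-4,-2],[50,-11,-2],[85,-19,-2],[120,-27,-2],[150,-34,-2],[178,-40,-2],[200,-45,-2],[212,-47,-2],[217,-48,-2],[217,-48,-2]], "angular": [[0,0,0],[0,0,0],[0,0,0],[0,0,0],[0,0,0],[0,0,0],[0,0,0],[0,0,0],[0,0,0],[0,0,0]], "gripper": [1,1,1,1,1,1,1,1,1,1]}}

```text
time: 26.03
position: [0.4839, 0.2817, 0.2557]
eef_rot: [0.738, 0.675, -0.0, 0.0]
contact_force: [-0.1, -0.1, -3.1]
width: 0.255
```

>>> {"op": "play_rows", "data": {"travel": [[0,0,0],[0,0,0],[0,0,0],[0,0,0]], "angular": [[0,0,0],[0,0,0],[0,0,0],[0,0,0]], "gripper": [1,1,1,1]}}

```text
time: 26.37
position: [0.484, 0.281, 0.2561]
eef_rot: [0.738, 0.675, -0.0, 0.0]
contact_force: [-1.2, 1.2, -2.0]
width: 0.255
```

```bash
python3 go.py .480 .2873 .156 -.087
```

```text
travel [  6.0139  -4.5706 100.1432] ang [ 0.0003  0.0006 -0.003 ]
t 26.3667 pos [0.484  0.281  0.2561] yaw -0.0900135105596016 z [ 0.0003 -0.0006 -1.    ] F [-1.2495  1.1874 -1.9701] Tq [-0.0605 -0.0949 -0.0043] w 0.2545622859227952
```

Steady now. I correct sideways and go down to nose z ≈ 0.058.

>>> {"op": "play_rows", "data": {"travel": [[6,-4.5,5],[6,-4.5,20],[6,-4.5,40],[6,-4.5,60],[6,-4.5,80],[6,-4.5,92],[6,-4.5,98],[6,-4.5,98],[6,-4.5,98],[6,-4.5,98]], "angular": [[0,0,0],[0,0,0],[0,0,0],[0,0,0],[0,0,0],[0,0,0],[0,0,0],[0,0,0],[0,0,0],[0,0,0]], "gripper": [1,1,1,1,1,1,1,1,1,1]}}

```text
time: 27.2
position: [0.48, 0.2894, 0.159]
eef_rot: [0.738, 0.675, 0.001, 0.0]
contact_force: [-0.3, 1.4, -2.2]
width: 0.252
```

```bash
python3 go.py .480 .2873 .138 -.087; python3 - <<'E'
from h import *
P=np.array(robot.sense()['position'])
a=get_image('scene');b=get_image('top')
g=lambda im:np.clip(255*(im/255.)**.5,0,255).astype(np.uint8)
K=[]
for n,im in(('top',b),('scene',a)):
    p=proj(n,[.48,.2873,.06]);x,y=int(p[0])-20,int(p[1])-20
    print(n,x,y,'socket',((proj(n,[.48,.2873,.05])-[x,y]+.5)*9).round(),'disc top,nose',[((proj(n,P+[0,0,d])-[x,y]+.5)*9).round() for d in(-.072,-.096)])
    K.append(cv2.resize(g(im[y:y+42,x:x+42]),None,fx=9,fy=9,interpolation=cv2.INTER_CUBIC))
save('c8.png',np.hstack(K))
E
```

```text
travel [-2.1079  0.1223 20.9652] ang [ 0.0013 -0.0012 -0.001 ]
t 27.2 pos [0.48   0.2894 0.159 ] yaw -0.08799162198818834 z [ 0.0014  0.0011 -1.    ] F [-0.2633  1.4198 -2.1815] Tq [-0.0749 -0.0582 -0.0088] w 0.25206306438054493
top 137 225 socket [201. 187.] disc top,nose [array([161., 190.]), array([183., 188.])]
scene 339 157 socket [188. 208.] disc top,nose [array([215., 132.]), array([202., 182.])]
```

View pics/c8.png

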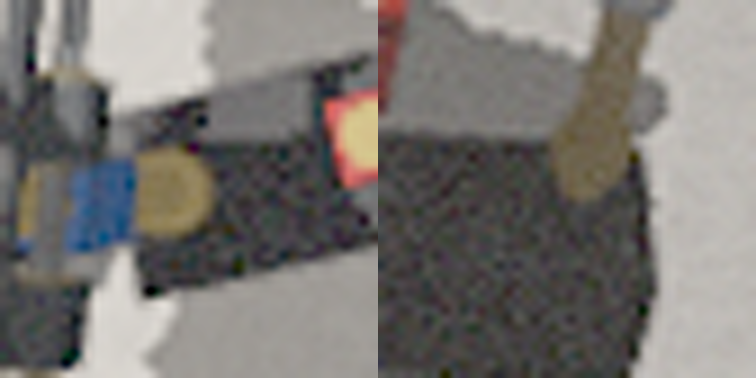

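The disc is at (170,193) in the top crop and the nose hangs over the block's end, as predicted. I lower it gently into the socket.

>>> {"op": "play_rows", "data": {"travel": [[-1,0,1],[-2,0,3],[-2,0,6],[-2,0,9],[-2,0,12],[-2,0,15],[-2,0,17],[-2,0,18],[-2,0,18]], "angular": [[0,0,0],[0,0,0],[0,0,0],[0,0,0],[0,0,0],[0,0,0],[0,0,0],[0,0,0],[0,0,0]], "gripper": [1,1,1,1,1,1,1,1,1]}}

```text
time: 28.05
position: [0.4792, 0.2866, 0.1397]
eef_rot: [0.738, 0.675, -0.0, -0.0]
contact_force: [1.0, -0.0, -2.6]
width: 0.259
```

```bash
python3 go.py .480 .2873 .128 -.087
```

```text
travel [ 0.7246  0.7525 11.7254] ang [-0.0005  0.0003 -0.001 ]
t 28.05 pos [0.4792 0.2866 0.1397] yaw -0.0879817332209016 z [-0.0005 -0.0003 -1.    ] F [ 1.0215 -0.0169 -2.5725] Tq [-0.0411 -0.0789 -0.0208] w 0.25929028172922614
```

>>> {"op": "play_rows", "data": {"travel": [[0,0,1],[0,0,2],[0,0,3],[0,0,4],[0,0,5],[0,0,6],[0,0,7],[0,0,8],[0,0,8]], "angular": [[0,0,0],[0,0,0],[0,0,0],[0,0,0],[0,0,0],[0,0,0],[0,0,0],[0,0,0],[0,0,0]], "gripper": [1,1,1,1,1,1,1,1,1]}}

```text
time: 28.8
position: [0.4793, 0.2866, 0.1319]
eef_rot: [0.738, 0.675, -0.0, -0.0]
contact_force: [0.6, 0.3, -1.7]
width: 0.253
```

```bash
python3 go.py
```

```text
t 28.8 pos [0.4793 0.2866 0.1319] yaw -0.08807905114807817 z [-0.0002 -0.0002 -1.    ] F [ 0.6209  0.3043 -1.6702] Tq [-0.0729 -0.085   0.0015] w 0.25275428704570385
```

>>> {"op": "play_rows", "data": {"travel": [[0,0,1],[0,0,2],[0,0,3],[0,0,4],[0,0,5],[0,0,6],[0,0,6]], "angular": [[0,0,0],[0,0,0],[0,0,0],[0,0,0],[0,0,0],[0,0,0],[0,0,0]], "gripper": [1,1,1,1,1,1,1]}}

```text
time: 29.38
position: [0.4792, 0.2866, 0.1259]
eef_rot: [0.738, 0.675, -0.0, -0.0]
contact_force: [-0.6, 0.2, -2.5]
width: 0.253
```

```bash
python3 go.py
```

```text
t 29.3833 pos [0.4792 0.2866 0.1259] yaw -0.08797703105455335 z [-0.0003 -0.0002 -1.    ] F [-0.6084  0.2117 -2.532 ] Tq [-0.0064 -0.0653  0.0138] w 0.2534510988761948
```

The disc is inside the socket with no side force. Now 18 mm more, then the last bit slowly.

>>> {"op": "play_rows", "data": {"travel": [[0,0,2],[0,0,4],[0,0,6],[0,0,8],[0,0,10],[0,0,12],[0,0,14],[0,0,16],[0,0,17.5],[0,0,17.5]], "angular": [[0,0,0],[0,0,0],[0,0,0],[0,0,0],[0,0,0],[0,0,0],[0,0,0],[0,0,0],[0,0,0],[0,0,0]], "gripper": [1,1,1,1,1,1,1,1,1,1]}}

```text
time: 30.22
position: [0.4792, 0.2866, 0.1082]
eef_rot: [0.738, 0.675, -0.0, -0.0]
contact_force: [-0.4, 0.4, -2.6]
width: 0.25
```

>>> {"op": "play_rows", "data": {"travel": [[0,0,0.4],[0,0,0.8],[0,0,1.2],[0,0,1.5],[0,0,1.5]], "angular": [[0,0,0],[0,0,0],[0,0,0],[0,0,0],[0,0,0]], "gripper": [1,1,1,1,1]}}

```text
time: 30.63
position: [0.4794, 0.2867, 0.1071]
eef_rot: [0.738, 0.675, 0.0, 0.0]
contact_force: [-0.1, 0.0, -2.5]
width: 0.256
```

>>> {"op": "play_rows", "data": {"travel": [[0,0,0.3],[0,0,0.6],[0,0,0.9],[0,0,1.2],[0,0,1.2]], "angular": [[0,0,0],[0,0,0],[0,0,0],[0,0,0],[0,0,0]], "gripper": [1,1,1,1,1]}}

```text
time: 31.05
position: [0.4793, 0.2867, 0.1058]
eef_rot: [0.738, 0.675, -0.0, 0.0]
contact_force: [0.4, 0.3, -2.7]
width: 0.254
```

>>> {"op": "play_rows", "data": {"travel": [[0,0,0.3],[0,0,0.6],[0,0,0.9],[0,0,1],[0,0,1]], "angular": [[0,0,0],[0,0,0],[0,0,0],[0,0,0],[0,0,0]], "gripper": [1,1,1,1,1]}}

```text
time: 31.47
position: [0.4794, 0.2868, 0.1055]
eef_rot: [0.738, 0.675, 0.0, 0.0]
contact_force: [-1.1, -1.0, 5.5]
width: 0.252
```

The nose is on the floor at 0.1055, the same as at pickup. I ease off and open.

>>> {"op": "play_rows", "data": {"travel": [[0,0,-0.6],[0,0,-0.6],[0,0,-0.6],[0,0,-0.6],[0,0,-0.6],[0,0,-0.6],[0,0,-0.6],[0,0,-0.6],[0,0,-0.6],[0,0,-0.6]], "angular": [[0,0,0],[0,0,0],[0,0,0],[0,0,0],[0,0,0],[0,0,0],[0,0,0],[0,0,0],[0,0,0],[0,0,0]], "gripper": [1,0.3,0.1,-0.2,-0.5,-1,-1,-1,-1,-1]}}

```text
time: 32.3
position: [0.4793, 0.2867, 0.1055]
eef_rot: [0.738, 0.675, 0.0, 0.0]
contact_force: [1.0, 0.2, 0.2]
width: 0.852
```

>>> {"op": "play_rows", "data": {"travel": [[0,0,0],[0,0,0],[0,0,0],[0,0,-10],[0,0,-30],[0,0,-60],[0,0,-90],[0,0,-120],[0,0,-140],[0,0,-140]], "angular": [[0,0,0],[0,0,0],[0,0,0],[0,0,0],[0,0,0],[0,0,0],[0,0,0],[0,0,0],[0,0,0],[0,0,0]], "gripper": [-1,-1,-1,-1,-1,-1,-1,-1,-1,-1]}}

```text
time: 33.13
position: [0.4815, 0.2888, 0.2509]
eef_rot: [0.738, 0.675, 0.005, 0.001]
contact_force: [0.5, 0.7, -1.0]
width: 0.996
```

>>> {"op": "play_rows", "data": {"travel": [[-40,0,0],[-80,0,0],[-120,0,0],[-160,0,0],[-200,0,0],[-240,0,0],[-240,0,0],[-240,0,0],[-240,0,0],[-240,0,0]], "angular": [[0,0,0],[0,0,0],[0,0,0],[0,0,0],[0,0,0],[0,0,0],[0,0,0],[0,0,0],[0,0,0],[0,0,0]], "gripper": [-1,-1,-1,-1,-1,-1,-1,-1,-1,-1]}}

```text
time: 33.97
position: [0.4583, 0.0494, 0.2455]
eef_rot: [0.737, 0.676, 0.0, -0.0]
contact_force: [-0.0, -0.1, 0.3]
width: 1.001
```

```bash
python3 go.py; python3 - <<'E'
from h import *
a=get_image('scene');b=get_image('top')
g=lambda im:np.clip(255*(im/255.)**.6,0,255).astype(np.uint8)
K=[]
for n,im,P in(('top',b,[.48,.26,.08]),('scene',a,[.48,.26,.08]),('top',b,[.5767,-.2352,.118]),('scene',a,[.57,-.22,.08])):
    p=proj(n,P);x,y=int(p[0])-30,int(p[1])-22
    K.append(cv2.resize(g(im[y:y+45,x:x+62]),None,fx=6,fy=6,interpolation=cv2.INTER_CUBIC))
save('c9.png',np.vstack([np.hstack(K[:2]),np.hstack(K[2:])]))
E
```

```text
t 33.9667 pos [0.4583 0.0494 0.2455] yaw -0.0854489046645314 z [ 0.0002  0.0009 -1.    ] F [-0.0335 -0.0877  0.3385] Tq [-0.0459 -0.0813  0.0051] w 1.0011309165724298
```

View pics/c9.png

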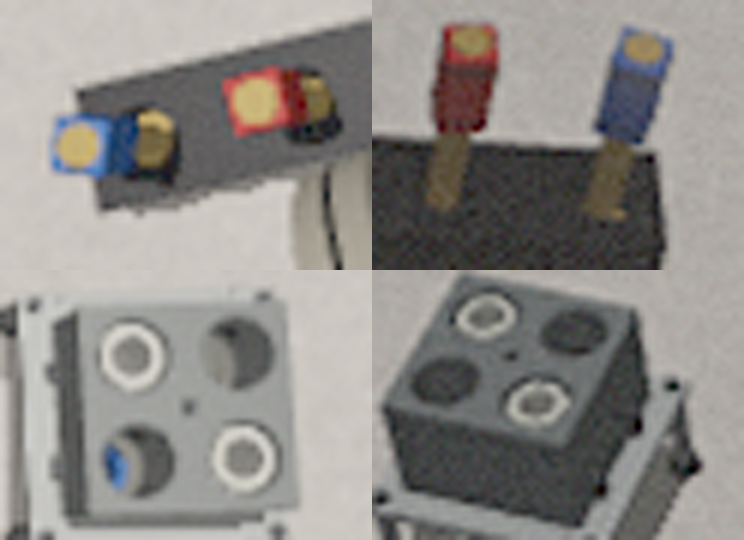

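The blue drift stands in its socket (scene cap at 645,47) and red is unmoved. Both white sleeves are seated. Blue shows only at the lower left through the bore (117,468), where parallax puts a sleeve lying on the tray floor; one hung in the bore would show out to x≈152. Handing in.

```bash
python3 -c "
from plant import robot
print(robot.sign_off()); print(robot.sense()['time'])"
```

```text
the job is handed in; nothing more can be done
None
the job is handed in; nothing more can be done
```

The blue sleeve is out and the blue drift is back upright in its socket. I handed the job in at about 34 s of the 69 s allowed.

- **Pressing:** the nose found the sleeve's hole on the first try. I pressed the sleeve down with about 15 N until the bead had crept past the rubber, which took about 4 s. The load then fell to just the drift's own weight. The highest force I read on the sleeve was about 15.5 N, against the 25 N limit. Forces were read only at the end of each move, so a short peak in between could have gone unseen.
- **Setting back:** I felt the drift touch the socket floor at the same height it was picked up from, then let go and moved the arm clear.
- **Last pictures:** the drift stands in its socket. The red drift, the insert and both white sleeves look unmoved. The yellow drift and the five bystanders were outside the final crops, so I did not check them again; the arm and the drift passed well above them.
- **Not measured directly:** I saw the sleeve only partly, through the bore. What shows fits a sleeve on the tray floor and not one hung in the bore, but I did not measure its height or how centred it is.

No check failed. The two cameras put the sleeve about 2–3 mm apart; I used a position between them and it fitted.

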